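# Clamp a spot tile in its holder

### The job

Slide the top ceramic tile off its stack, without lifting it, sideways into the bed of the blue holder until it is fully home against the end stop, leaving the two tiles below where they are. Then swing the hinged steel frame down flat over it and turn both brass turnbuttons square across the frame so that it is secured. Do not disturb the vial, tape roll, timer and marker nearby.

Things in the scene. Friction and masses are not known exactly. Their poses are not given: they have to be found in the camera images.
- holder: Fixed tile holder on a blue base plate 148 x 116 x 10 mm. Origin at its underside, near its middle; x runs from the magazine (stack of tiles, half nearer the robot) to the bed (far half), z up. Positions below are 'holder' mm in this frame. Side rails along both halves (y 31.5 to 37.5 either side, top z 33) guide the tile; end stop at x 55 to 61, top z 33.
- tile_top: Top tile of three: loose white ceramic tile with nine blue spots, 60 x 60 x 8 mm, 50 to 100 g; origin at the centre of its underside, axes nearly parallel to the holder's. Starts with underside at holder z 26, top z 34, centre near x -39.5; 1.5 mm play each side. It slides over the tile below and drops 1 mm onto the bed when fully in.
- tile_mid: Middle tile of the stack, same as the top one, underside at holder z 18; origin at the centre of its underside. Must stay.
- tile_low: Lowest tile of the stack, same as the others, underside at holder z 10; origin at the centre of its underside. Must stay.
- bed_home (a point): Point on the bed floor (holder 25, 0, 25) where the centre of the tile's underside lies when fully home against the end stop; axes as the holder's. The black bed floor is at z 25 from x -8 to 55; the block's near face at x -8 holds back the two lower tiles.
- stack_place (a point): Point on the magazine floor (holder -39.5, 0, 10) under the centre of the stack; axes as the holder's. Magazine inside: x -71 to -8, y -31.5 to 31.5; its near wall, x -76 to -71, is only 22 high, lower than the top tile's underside.
- hinge_line (a point): Middle of the frame's hinge line (holder x 63, y 0, z 38), which runs along the holder's y.
- frame (a joint): Angle of the steel clamping frame about its hinge line, rad: 0 = shut, flat over the bed (stop), 1.57 = upright, 2.0 = leaning back to its stop. Stiff: it stays where it is left and takes 1 to 2 N at its free edge. It starts open, at 1.65 to 1.9.
- frame_edge (a point): Middle of the free-edge bar, 66.5 mm from the hinge line, on the face that is uppermost when shut and looks away from the stack when open. Frame 70 mm wide, 6 mm thick, mid-plane through the hinge line, bars 13 mm wide round a 43 x 44 mm opening, outer edge 73 mm from the hinge; a black finger lip 26 mm wide reaches to 87. Shut: holder z 35 to 41.
- button_left (a joint): Left turnbutton (holder +y), rad, on a vertical axis at holder x 25, y 47: 0 = brass arm square across, pointing inward (-y); 1.57 = arm along the side, pointing to the magazine (-x), clear of the frame. Starts at 1.4 to 1.75; no stop at 0 (runs on to -0.7). Stays where left; 1 N at the stud turns it. Arm 12 wide, 36 long, at z 43 to 48: passes over the shut frame, blocks an open one.
- button_right (a joint): Right turnbutton (holder -y), the mirror image: post at holder x 25, y -47; 0 = square across, pointing to holder +y; 1.57 = pointing to the magazine (holder -x). Otherwise as the left one.
- stud_left (a point): Centre of the top of the red thumb stud on the left turnbutton, 30 mm from its axis: upright stud 9 mm in diameter, from holder z 48 to 65, to be pushed round with a fingertip.
- stud_right (a point): The same on the right turnbutton.
- vial: Small vial with purple contents and a pale cap, 28 mm across, 60 mm tall, standing near the worktop front edge to the left or right of the holder; bystander; origin at its underside.
- tape_roll: Green roll of tape lying flat, 62 mm across, 19 mm high, bystander; origin at its underside.
- lab_timer: White lab timer lying flat, 64 x 64 x 19 mm, bystander; origin at its underside.
- marker: Felt marker with a blue cap, 131 mm long, 15 mm thick, lying, bystander; origin at its underside.

How it is judged:
On the way, in this order (a step that is already met when the one before it is completed fails the run):
1. the top tile lies fully home in the bed (x of tile_top in the frame of bed_home between -0.0035 and 0.003 m and y of tile_top in the frame of bed_home between -0.004 and 0.004 m and z of tile_top in the frame of bed_home below 0.0025 m and angle between tile_top's own z axis and vertical below 0.06 rad), for 0.2 s.
2. the frame is shut over the tile (all of step 1 and value of joint frame below 0.05 rad), for 0.2 s.
3. both turnbuttons are square across the shut frame (all of step 2 and value of joint button_left between -0.3 and 0.3 rad and value of joint button_right between -0.3 and 0.3 rad), for 0.2 s.
At the end, for the whole second after the job is handed in: The top tile lies flat in the bed, against the end stop within 3.5 mm; the two other tiles lie in the magazine within 6 mm of the centre of the stack; the frame is shut (under 0.05 rad) and both turnbuttons stand within 0.3 rad of square across it; all at rest (all of step 3 and horizontal distance between each of tile_low, tile_mid and stack_place below 0.006 m and z of tile_low in the frame of stack_place below 0.003 m and angle between each of tile_low, tile_mid's own z axis and vertical below 0.06 rad and z of tile_mid in the frame of stack_place below 0.011 m and linear speed of tile_top below 0.01 m/s); the robot touches nothing.
It fails at once if the top tile was lifted more than about 10 mm (z of tile_top in the frame of bed_home above 0.012 m).
It fails at once if a lower tile was moved more than 8 mm (distance of any of tile_mid, tile_low from where it was at the start of the episode above 0.008 m).
It fails at once if the vial, tape roll, timer or marker was moved more than 15 mm (distance of any of vial, tape_roll, lab_timer, marker from where it was at the start of the episode above 0.015 m).
It also fails if it takes over 69 s, if anything falls off the work surface, if the arm or the gripper's body presses on something with over 40 N, if the wrist force passes 120 N, or if a joint passes its speed limit or range.

### The arm

A 7-joint arm with a two-finger parallel gripper is mounted at the origin on a cart in front of the work surface, level with it; the furniture and walls round the work are solid. World frame = base frame: x ahead of the robot, y to its left, z up, the work surface at z = 0. Lengths are in m, angles in rad, forces in N, time in s.
With the tool pointing down it reaches from about 0.425 to 0.875 m from the base axis. Payload 4.7 kg.
Tool frame: the origin (TCP) lies midway between the tips of the shut fingers; the grasp point (between the pads) lies ctrl.grasp_offset behind it (ctrl.grasp_offset is the distance from the TCP to the grasp point, in m); z points along the fingers, y is the line along which they close (so a half turn about z gives the same grasp; the last joint's range is limited). The gripper opens to 87 mm and grips with 3 to 60 N. Pads are 19 mm wide; open, the fingers measure 117 mm over their backs; the gripper's body (75 mm by 190 mm) begins 51 mm behind the grasp point.
Start: joints at [1.283, 0.321, -0.07, 1.45, 0.023, 1.371, -0.057], TCP at [0.193, -0.621, 0.223] pointing down, gripper open.
Joint ranges: [-2.86, 2.86], [-0.3, 2.09], [-1.38, 1.24], [0.06, 2.45], [-1.56, 4.7], [0.09, 2.05], [-2.69, 2.69]. Speed limits (rad/s): [2.57, 2.57, 3.14, 3.14, 3.14, 3.14, 3.14].

### API

Orientations are given as a rotation vector (axis times angle).
In Python, from bench import ctrl gives the robot as it stands. The module is installed in compiled form; this text tells all that it offers.
- The arm moves only by the tool jog_arm, never from a script. Its argument "moves" is one flat list of numbers, 7 for each row, row after row: the shift along the tool's x, y, z in units of 30 cm (1.0 is 30 cm), then the turn, a rotation vector about the tool's x, y, z in units of 60 degrees (1.0 is 60 degrees), then the gripper's target within -1 to 1 (fully open at 1, half-way at 0, shut at -1). In form: [x, y, z, wx, wy, wz, fingers, x, y, z, wx, wy, wz, fingers, ...]. A call has exactly 8 rows; each row is the pose to reach, as a shift and turn from the pose commanded when the call began, along the tool's axes at that moment; what a row does not reach only later rows make up. A row lasts 1/8 s, in which the tool goes at most 62.5 mm and 10.7 degrees, less where a joint would pass 70% of its speed; a pose out of reach is approached as far as the arm can. A call with a number of a shift or a turn outside -1 to 1 is refused whole. A call with a gripper value outside its range is refused whole. The fingers move at their own pace and stop on an object; "newtons" is the grip in N (left out, the last holds). Time passes only in rows, so rows that repeat a pose let the fingers close, or fill a call up. It gives the time, the measured TCP pose, the force, the opening and the grip force at its end, in the units of the state.
- ctrl.get_state(): the state, without advancing time (a new reading comes with each control period).
- ctrl.get_image(name): name is "scene" or "top" or "wrist"; returns a dict with "pixels" (420x560x3 uint8, red, green, blue), "fx", "fy", "cx", "cy" (pixels), "dist" ([k1, k2, p1, p2, k3] as OpenCV has them; the pictures are not rectified), "xyz" and "rotation" of the camera in the world; the wrist camera has in their place "tool_from_camera" (4x4, takes a point from camera to tool coordinates, whose origin is the TCP and whose axes are the flange's). Camera axes: x right, y up, looking along -z (the intrinsics and any distortion apply to the point x, -y, -z); pixel columns grow to the right and rows downward; lengths in m; the calibration is good to about 2 mm. A picture is of the moment at which its call begins: read the wrist's pose just before it. There is no depth.
- ctrl.close_job(): hands the job in; it is judged then, once.
The state is a dict: "time": time; "joint_positions": joint angles; "qd": joint speeds; "joint_torque": joint torques, N m; "position": TCP position; "tool_rot": TCP orientation; "ft_force": force on the tool from outside, world axes, zero at the start; "torque": the same for the moment, N m; "grip_width": opening from 0.0 (shut) to 1.0 (fully open); "grip_force": force on a finger pad.
Only numpy, scipy, OpenCV 4.12 (cv2) and the standard library are available. Lean on these libraries where they do the work, as an engineer would, in place of code of your own. Each camera call takes 0.05 s, during which the arm holds its last target. There are 200 camera calls.

## Working session

There is one attempt and no reset: what is moved stays moved. The work goes in short steps, Python scripts to look and compute and a tool call to move; the robot and the scene stay as the last step left them, time stands still between calls to the robot, and variables do not carry over. Pictures are saved under pics/ and viewed, at most 10 in all, crops included, and the job is handed in when it is done.

Besides the shell and the picture viewer there is one more tool, called after ">>>" by a JSON object that holds its "name" and its "arguments", one argument or row to a line. jog_arm: Moves the arm, as the interface text tells. Its arguments: {"type":"object","properties":{"moves":{"type":"array"},"newtons":{"type":"number"}},"required":["moves"]}

```bash
mkdir -p pics
cat > h.py <<'E'
import numpy as np, cv2
from scipy.spatial.transform import Rotation as R
from bench import ctrl
def snap(n,fn):
    im=ctrl.get_image(n); cv2.imwrite('pics/'+fn,im['pixels'][:,:,::-1]); np.save('pics/%s.npy'%fn,im,allow_pickle=True); return im
def load(fn): return np.load('pics/%s.npy'%fn,allow_pickle=True).item()
def K(im): return np.array([[im['fx'],0,im['cx']],[0,im['fy'],im['cy']],[0,0,1.]])
def rot(im):
    r=np.array(im['rotation']); return r if r.shape==(3,3) else R.from_rotvec(r).as_matrix()
F=np.diag([1,-1,-1.])
def ray(im,uv,z):
    p=cv2.undistortPoints(np.array([[uv]],float),K(im),np.array(im['dist'],float))[0,0]
    d=rot(im)@F@np.array([p[0],p[1],1]); o=np.array(im['xyz']); return o+d*(z-o[2])/d[2]
def proj(im,P):
    Pc=(np.atleast_2d(P)-np.array(im['xyz']))@rot(im)@F
    return cv2.projectPoints(Pc,np.zeros(3),np.zeros(3),K(im),np.array(im['dist'],float))[0][:,0]
E
python3 - <<'E'
from h import *
for n in('top','scene'):
    im=snap(n,n+'0.png'); print(n,im['xyz'],im['rotation'],im['fx'])
s=ctrl.get_state(); print(s, ctrl.grasp_offset)
a=cv2.imread('pics/top0.png');b=cv2.imread('pics/scene0.png')
E
```

```text
top [0.16555256 0.18260377 1.38070433] [ 0.18080664 -0.22669688 -1.73785427] 460.7921862032186
scene [-0.38544425  1.09072338  0.71125067] [ 0.49731769 -1.31180685 -2.07593751] 503.50720943603045
{'time': 0.1, 'joint_positions': array([ 1.28309161,  0.32174268, -0.07008869,  1.45156022,  0.02262946,
        1.37080548, -0.0569065 ]), 'qd': array([-0.00069862,  0.00019744,  0.00108811, -0.00442301, -0.00117325,
       -0.00013472,  0.00145124]), 'joint_torque': array([-3.48934338e-05, -4.92570949e+01, -4.05612476e-01, -3.13399601e+01,
       -6.41490868e-02,  3.94711783e-02,  4.17426963e-05]), 'position': array([ 0.19300518, -0.62015954,  0.22157133]), 'tool_rot': array([-3.10421601e+00, -4.72071347e-01,  5.95970769e-04]), 'ft_force': array([-0.49696215,  0.63970712, -0.05981955]), 'torque': array([-0.00044493, -0.00078206,  0.0122562 ]), 'grip_force': 0.0, 'grip_width': 1.0010067368640636} 0.0187
```

View pics/top0.png

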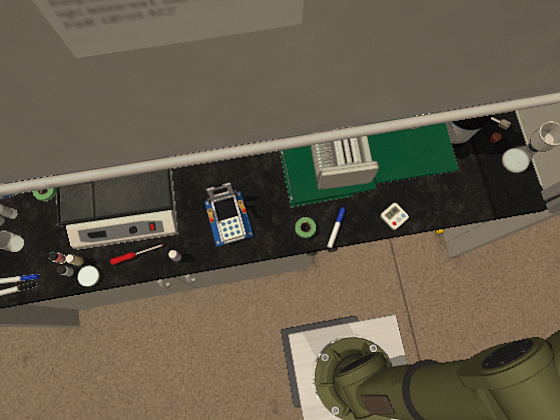

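View pics/scene0.png

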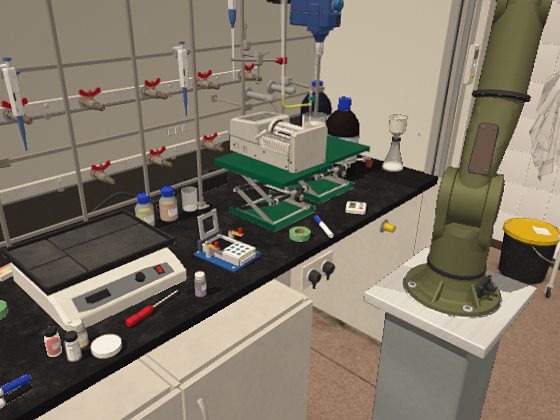

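The top view shows the holder at about (229,215), with the tile stack in the lower half and the open frame at about (218,190). The vial is at (175,256) and the tape at (305,227).

Run:
```python
from h import *
a=cv2.imread('pics/top0.png')[172:252,190:265]; a=cv2.resize(a,None,fx=7.5,fy=7.5,interpolation=cv2.INTER_CUBIC)
b=cv2.imread('pics/scene0.png')[200:280,185:270]; b=cv2.resize(b,None,fx=7,fy=7,interpolation=cv2.INTER_CUBIC)
cv2.imwrite('pics/c1.png',a)
im=load('top0.png')
for uv in[(229,215),(175,256),(305,227),(336,228)]: print(uv,ray(im,uv,0.02))
print(ray(im,(180,168),.0))
```

```text
(229, 215) [0.52512696 0.27339143 0.02      ]
(175, 256) [0.42938657 0.44925003 0.02      ]
(305, 227) [0.44776635 0.05301605 0.02      ]
(336, 228) [ 0.42825341 -0.03859837  0.02      ]
[0.70905898 0.40407727 0.        ]
```

View pics/c1.png

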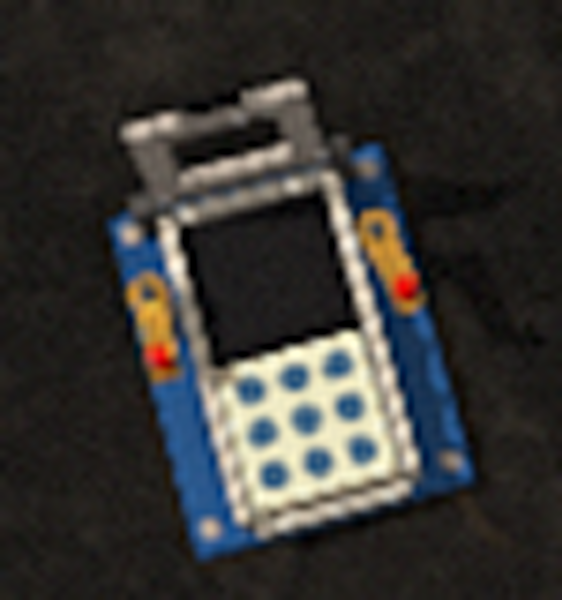

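```bash
cat >> h.py <<'E'
def H2W(p,P):
    c,s=np.cos(p[2]),np.sin(p[2]); P=np.atleast_2d(P)*.001
    return np.c_[p[0]+c*P[:,0]-s*P[:,1],p[1]+s*P[:,0]+c*P[:,1],P[:,2]]
E
python3 - <<'E'
from h import *
from scipy.optimize import least_squares
im=load('top0.png')
c=np.array([(306,418),(149,290),(379,228),(338,364),(275,474),(251,390),(362,449)],float)
P=[(-39.5,0,34),(25,47,48),(25,-47,48)]
uv=(c[:3]+.5)/7.5-.5+np.array([190,172])
f=lambda p:(proj(im,H2W(p,P))-uv).ravel()
r=least_squares(f,[.52,.27,-.3]); print(r.x,r.fun)
p=r.x; np.save('pose.npy',p)
# check plate corners
cc=np.array([(200,557),(474,483),(382,145),(110,218)],float)
for q in (cc+.5)/7.5-.5+np.array([190,172]):
    w=ray(im,q,.010)[:2]-p[:2]; cs,s=np.cos(p[2]),np.sin(p[2]); print(1000*(w@[cs,s]),1000*(w@[-s,cs]))
for n,Pn in dict(tile=(-39.5,0,34),L=(25,47,48),R=(25,-47,48),hinge=(63,0,38)).items(): print(n,H2W(p,Pn))
for n,q in dict(L=(160,356),R=(405,287)).items():
    w=ray(im,(np.array(q)+.5)/7.5-.5+np.array([190,172]),.065)[:2]-p[:2]; cs,s=np.cos(p[2]),np.sin(p[2]); print(n,1000*(w@[cs,s]),1000*(w@[-s,cs]))
for q in [(130,135),(295,90)]:
  w=ray(im,(np.array(q)+.5)/7.5-.5+np.array([190,172]),.105)[:2]-p[:2];print('frame',1000*(w@[cs,s]),1000*(w@[-s,cs]))
E
```

```text
[0.52233493 0.27752972 0.09432414] [ 0.10066267  0.06481044 -0.00662882 -0.10349451 -0.09441756  0.03899221]
-77.40748175708188 56.004784161144144
-77.66223387642096 -57.422346906944014
70.36420889035243 -56.9318134036714
69.83464577242819 58.47188448092076
tile [[0.48301051 0.27380944 0.034     ]]
L [[0.54279713 0.3266754  0.048     ]]
R [[0.55165046 0.23309325 0.048     ]]
hinge [[0.58505488 0.28346333 0.038     ]]
L -7.363536747262595 47.70248716434287
R -5.986673928193833 -51.36092865812104
frame 70.05211133060436 35.2025278328633
frame 70.75824726475211 -30.325828864495314
```

```bash
cat >> h.py <<'E'
def holder_now():
    p=np.load('pose.npy'); s=ctrl.get_state(); c,sn=np.cos(p[2]),np.sin(p[2]); w=s['position'][:2]-p[:2]
    T=R.from_rotvec(s['tool_rot']).as_matrix()
    return 1000*np.array([w@[c,sn],w@[-sn,c],s['position'][2]]),T,s
def go(targets,world=False):
    """targets in holder mm -> rows (x,y,z units, turn) for tool pointing down, x along holder x"""
    p=np.load('pose.npy'); h,T,s=holder_now()
    Td=R.from_euler('z',p[2]).as_matrix()@np.diag([1,-1,-1.])
    w=R.from_matrix(T.T@Td).as_rotvec()/np.radians(60)
    print('t',s['time'],'h',h.round(1),'turn',w.round(3))
    for t in targets:
        W=np.array(t,float) if world else H2W(p,t)[0]
        print(t,(T.T@(W-s['position'])/.3).round(3), 'r',np.hypot(*W[:2]).round(3))
E
python3 - <<'E'
from h import *
im=load('top0.png')
for z in(.05,.12,.3): print([ray(im,q,z)[:2].round(3) for q in[(290,205),(375,190),(320,188),(378,183)]])
go([(.36,-.35,.25),(.41,-.1,.25),(.42,.08,.25),(.435,.27,.2)],True)
E
```

```text
[array([0.516, 0.087]), array([ 0.517, -0.174]), array([ 0.552, -0.012]), array([ 0.537, -0.188])]
[array([0.497, 0.092]), array([ 0.498, -0.155]), array([ 0.532, -0.001]), array([ 0.517, -0.168])]
[array([0.45 , 0.105]), array([ 0.451, -0.107]), array([0.479, 0.025]), array([ 0.467, -0.118])]
t 0.1 h [-412.4 -862.7  221.6] turn [-0.002  0.     0.198]
(0.36, -0.35, 0.25) [ 0.799 -0.695 -0.094] r 0.502
(0.41, -0.1, 0.25) [ 1.206 -1.441 -0.092] r 0.422
(0.42, 0.08, 0.25) [ 1.416 -2.004 -0.091] r 0.428
(0.435, 0.27, 0.2) [ 1.652 -2.593  0.076] r 0.512
```

>>> {"name": "jog_arm", "arguments": {
  "moves": [0.16,-0.14,-0.09,0,0,0.1,-1,0.32,-0.28,-0.09,0,0,0.2,-1,0.48,-0.42,-0.09,0,0,0.2,-1,0.64,-0.56,-0.09,0,0,0.2,-1,0.8,-0.7,-0.09,0,0,0.2,-1,0.88,-0.85,-0.09,0,0,0.2,-1,0.96,-1,-0.09,0,0,0.2,-1,0.96,-1,-0.09,0,0,0.2,-1]
}}

```text
time: 1.1
position: [0.3802, -0.2444, 0.2497]
tool_rot: [3.137, 0.157, 0.0]
ft_force: [0.1, -0.4, -0.2]
grip_width: 0.174
grip_force: 0.0
```

```bash
python3 -c "
from h import *
go([(.41,-.1,.25),(.42,.08,.25),(.435,.2,.25)],True)"
```

```text
t 1.1 h [-190.6 -506.3  249.7] turn [ 0.    -0.     0.005]
(0.41, -0.1, 0.25) [ 0.147 -0.469 -0.001] r 0.422
(0.42, 0.08, 0.25) [ 2.400e-01 -1.063e+00 -1.000e-03] r 0.428
(0.435, 0.2, 0.25) [ 3.290e-01 -1.456e+00 -1.000e-03] r 0.479
```

>>> {"name": "jog_arm", "arguments": {
  "moves": [0.06,-0.18,0,0,0,0.005,-1,0.11,-0.35,0,0,0,0.005,-1,0.155,-0.5,0,0,0,0.005,-1,0.18,-0.68,0,0,0,0.005,-1,0.21,-0.85,0,0,0,0.005,-1,0.23,-1,0,0,0,0.005,-1,0.23,-1,0,0,0,0.005,-1,0.23,-1,0,0,0,0.005,-1]
}}

```text
time: 2.1
position: [0.4201, 0.0549, 0.2494]
tool_rot: [3.138, 0.134, -0.001]
ft_force: [-0.2, -1.3, -0.3]
grip_width: 0.004
grip_force: 0.0
```

```bash
python3 -c "
from h import *
im=ctrl.get_image('wrist');print(im['tool_from_camera'])
go([(-95,0,120),(-95,0,60),(-95,0,30)])"
```

```text
[[ 4.47997707e-05  9.70580256e-01  2.40777834e-01  6.53286432e-02]
 [ 9.99999334e-01 -3.21249988e-04  1.10890255e-03 -1.27575155e-03]
 [ 1.15362880e-03  2.40777624e-01 -9.70579623e-01 -1.62090613e-01]
 [ 0.00000000e+00  0.00000000e+00  0.00000000e+00  1.00000000e+00]]
t 2.15 h [-122.8 -212.3  249.3] turn [ 0.     0.001 -0.009]
(-95, 0, 120) [ 0.086 -0.709  0.431] r 0.505
(-95, 0, 60) [ 0.086 -0.709  0.631] r 0.505
(-95, 0, 30) [ 0.086 -0.709  0.731] r 0.505
```

>>> {"name": "jog_arm", "arguments": {
  "moves": [0.02,-0.18,0,0,0,-0.009,-1,0.04,-0.36,0.03,0,0,-0.009,-1,0.06,-0.54,0.06,0,0,-0.009,-1,0.086,-0.709,0.12,0,0,-0.009,-1,0.086,-0.709,0.16,0,0,-0.009,-1,0.086,-0.709,0.16,0,0,-0.009,-1,0.086,-0.709,0.16,0,0,-0.009,-1,0.086,-0.709,0.16,0,0,-0.009,-1]
}}

```text
time: 3.15
position: [0.4282, 0.2693, 0.2022]
tool_rot: [3.137, 0.147, 0.003]
ft_force: [-0.1, -0.3, 0.1]
grip_width: 0.002
grip_force: 0.0
```

```bash
cat >> h.py <<'E'
def wsnap(fn):
    s=ctrl.get_state(); im=ctrl.get_image('wrist'); M=np.eye(4); M[:3,:3]=R.from_rotvec(s['tool_rot']).as_matrix(); M[:3,3]=s['position']
    C=M@np.array(im['tool_from_camera']); im['xyz']=C[:3,3]; im['rotation']=C[:3,:3]
    cv2.imwrite('pics/'+fn,im['pixels'][:,:,::-1]); np.save('pics/%s.npy'%fn,im,allow_pickle=True); return im
E
python3 -c "
from h import *
im=wsnap('w1.png'); p=np.load('pose.npy')
print(proj(im,H2W(p,[(-69.5,30,34),(-69.5,-30,34),(-9.5,0,34),(-39.5,0,34),(25,47,48),(25,-47,48),(-5,47,65),(-5,-47,65)])).round(0))
go([(-95,0,30)])"
```

```text
[[255. 168.]
 [314. 168.]
 [285. 107.]
 [285. 138.]
 [234.  67.]
 [336.  67.]
 [232. 100.]
 [338. 100.]]
t 3.2 h [-94.6   1.  202.2] turn [ 0.001 -0.002  0.   ]
(-95, 0, 30) [-0.002  0.003  0.574] r 0.505
```

View pics/w1.png

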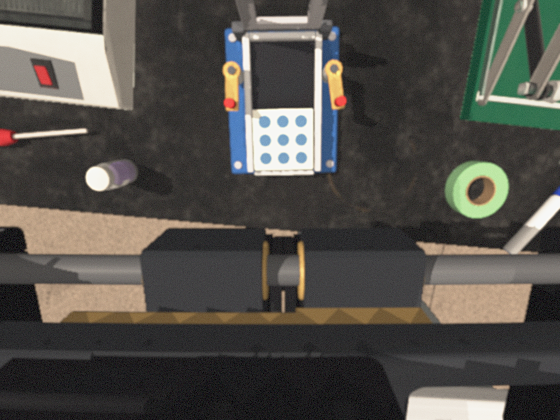

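>>> {"name": "jog_arm", "arguments": {
  "moves": [0,0,0.15,0,0,0,-1,0,0,0.3,0,0,0,-1,0,0,0.45,0,0,0,-1,0,0,0.57,0,0,0,-1,0,0,0.574,0,0,0,-1,0.02,0,0.574,0,0,0,-1,0.03,0,0.574,0,0,0,-1,0.03,0,0.574,0,0,0,-1]
}}

```text
time: 4.2
position: [0.4375, 0.2718, 0.0306]
tool_rot: [-3.137, -0.15, -0.004]
ft_force: [0.2, 0.4, 0.3]
grip_width: 0.006
grip_force: 0.0
```

```bash
python3 -c "
from h import *
p=np.load('pose.npy'); p[:2]+=H2W([0,0,p[2]],(-.5,1,0))[0][:2]; np.save('pose.npy',p)
go([(-75,0,30),(-40,0,30),(-14.5,0,30)])"
```

```text
t 4.2 h [-84.5   1.3  30.6] turn [-0.    -0.002  0.001]
(-75, 0, 30) [0.032 0.004 0.002] r 0.523
(-40, 0, 30) [0.148 0.005 0.002] r 0.555
(-14.5, 0, 30) [0.233 0.005 0.003] r 0.578
```

>>> {"name": "jog_arm", "arguments": {
  "moves": [0.02,0.004,0.002,0,0,0,-1,0.04,0.004,0.002,0,0,0,-1,0.065,0.004,0.002,0,0,0,-1,0.09,0.004,0.002,0,0,0,-1,0.115,0.004,0.002,0,0,0,-1,0.14,0.004,0.002,0,0,0,-1,0.165,0.004,0.002,0,0,0,-1,0.19,0.004,0.002,0,0,0,-1]
}}

```text
time: 5.2
position: [0.4936, 0.2758, 0.0286]
tool_rot: [3.138, 0.152, 0.0]
ft_force: [-0.3, -0.7, -0.3]
grip_width: 0.006
grip_force: 0.1
```

```bash
python3 -c "
from h import *
wsnap('w2.png')
go([(-25,0,30),(-14.5,0,30)])"
```

```text
t 5.25 h [-27.2  -0.2  28.7] turn [-0.    -0.001  0.001]
(-25, 0, 30) [ 0.007 -0.001 -0.004] r 0.568
(-14.5, 0, 30) [ 0.042 -0.001 -0.004] r 0.578
```

View pics/w2.png

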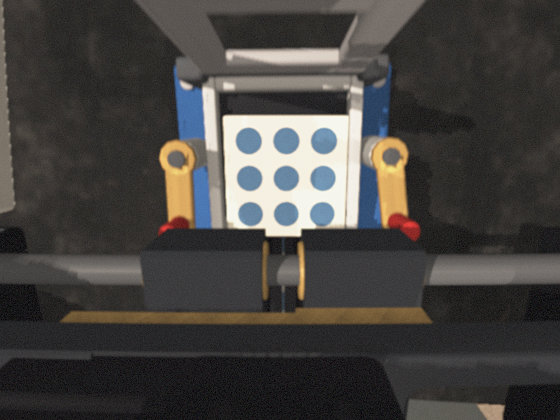

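The tile is sliding squarely into the bed: its far edge is at row 115 and the end stop is at about row 93, so about 11 mm remain.

>>> {"name": "jog_arm", "arguments": {
  "moves": [0.01,0,-0.003,0,0,0,-1,0.02,0,-0.003,0,0,0,-1,0.028,0,-0.003,0,0,0,-1,0.034,0,-0.003,0,0,0,-1,0.038,0,-0.003,0,0,0,-1,0.042,0,-0.003,0,0,0,-1,0.044,0,-0.003,0,0,0,-1,0.046,0,-0.003,0,0,0,-1]
}}

```text
time: 6.25
position: [0.5046, 0.2769, 0.0294]
tool_rot: [3.136, 0.153, -0.006]
ft_force: [-7.9, -3.1, 6.9]
grip_width: 0.006
grip_force: 3.8
```

```bash
python3 -c "
from h import *
go([(-12,0,30)]);print(ctrl.get_state()['ft_force'])"
```

```text
t 6.25 h [-17.3   0.1  29.4] turn [0.001 0.004 0.003]
(-12, 0, 30) [ 0.017  0.    -0.002] r 0.58
[-7.88497604 -3.10991727  6.85347825]
```

>>> {"name": "jog_arm", "arguments": {
  "moves": [0.008,0,-0.003,0,0,0,-1,0.012,0,-0.003,0,0,0,-1,0.016,0,-0.003,0,0,0,-1,0.016,0,-0.003,0,0,0,-1,0.016,0,-0.003,0,0,0,-1,0.016,0,-0.003,0,0,0,-1,0.016,0,-0.003,0,0,0,-1,0.016,0,-0.003,0,0,0,-1]
}}

```text
time: 7.25
position: [0.5051, 0.2766, 0.0294]
tool_rot: [3.133, 0.154, -0.018]
ft_force: [-14.7, -4.4, 10.1]
grip_width: 0.001
grip_force: 7.7
```

```bash
python3 -c "
from h import *
wsnap('w3.png'); h,_,_=holder_now(); a=cv2.imread('pics/w3.png')[50:270,140:430]; cv2.imwrite('pics/w3c.png',cv2.resize(a,None,fx=2.6,fy=2.6,interpolation=cv2.INTER_CUBIC));
go([(-14,0,30)])"
```

```text
t 7.3 h [-16.8  -0.3  29.4] turn [0.004 0.011 0.004]
(-14, 0, 30) [ 0.009 -0.001 -0.002] r 0.579
```

View pics/w3c.png

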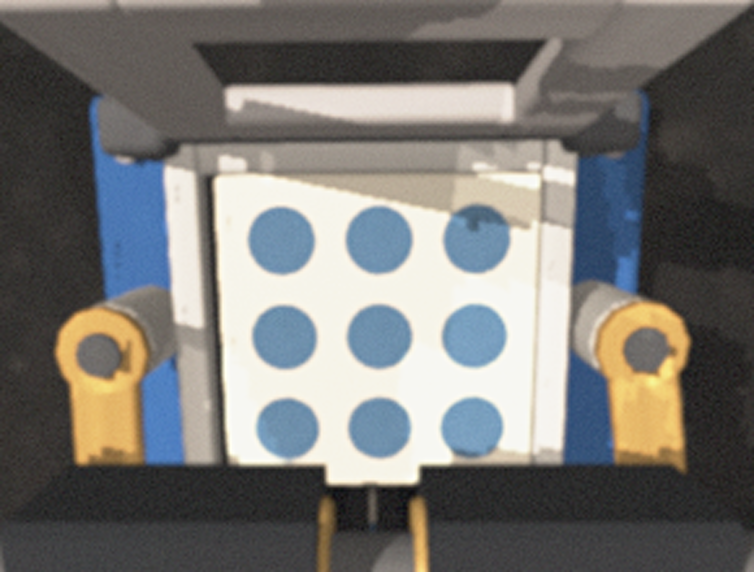

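```bash
python3 -c "
from h import *
im=load('scene0.png'); print([ray(im,q,0).round(3) for q in[(200,210),(190,200),(170,220),(120,222)]])
t=load('top0.png'); print([[ray(t,q,z)[:2].round(3) for z in (0,.2,.3,.4)] for q in[(215,172),(215,158)]])
print(proj(im,[[.622,.287,.1],[.7,.29,.26],[.66,.29,.18]]))
go([(-22,0,30),(-22,0,150),(100,0,150),(100,0,105)])"
```

```text
[array([ 0.798,  0.142, -0.   ]), array([0.884, 0.114, 0.   ]), array([0.808, 0.255, 0.   ]), array([0.907, 0.371, 0.   ])]
[[array([0.677, 0.297]), array([0.603, 0.281]), array([0.566, 0.272]), array([0.529, 0.264])], [array([0.723, 0.291]), array([0.642, 0.275]), array([0.602, 0.267]), array([0.562, 0.259])]]
[[199.01110053 212.33057071]
 [176.93379541 151.57536546]
 [187.89543084 182.48554367]]
t 7.3 h [-16.8  -0.3  29.4] turn [0.004 0.011 0.004]
(-22, 0, 30) [-0.018 -0.001 -0.002] r 0.571
(-22, 0, 150) [-0.022  0.001 -0.402] r 0.571
(100, 0, 150) [ 0.384  0.002 -0.407] r 0.685
(100, 0, 105) [ 0.386  0.002 -0.257] r 0.685
```

>>> {"name": "jog_arm", "arguments": {
  "moves": [-0.03,0,0,0,0,0,-1,-0.06,0,0,0,0,0,-1,-0.06,0,-0.1,0,0,0,-1,-0.06,0,-0.25,0,0,0,-1,-0.06,0,-0.4,0,0,0,-1,0,0,-0.45,0,0,0,-1,0,0,-0.5,0,0,0,-1,0,0,-0.5,0,0,0,-1]
}}

```text
time: 8.3
position: [0.5115, 0.278, 0.1812]
tool_rot: [-3.137, -0.152, -0.002]
ft_force: [0.3, -0.1, -0.7]
grip_width: 0.005
grip_force: 0.0
```

```bash
python3 -c "
from h import *
wsnap('w4.png')
go([(100,0,170),(100,0,108),(103,0,108),(90,0,108)])"
```

```text
t 8.35 h [-10.9   0.2 180.3] turn [0.    0.    0.003]
(100, 0, 170) [0.37  0.002 0.034] r 0.685
(100, 0, 108) [0.37  0.002 0.241] r 0.685
(103, 0, 108) [0.38  0.002 0.241] r 0.688
(90, 0, 108) [0.336 0.002 0.241] r 0.675
```

View pics/w4.png

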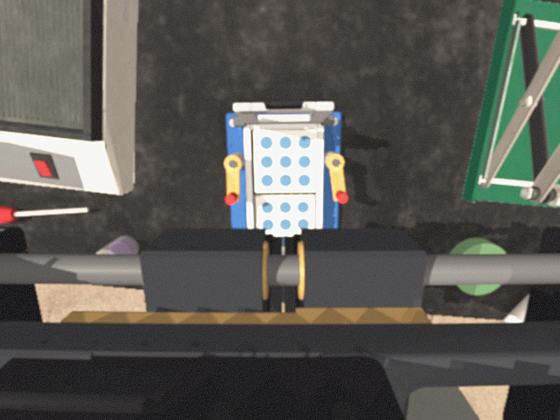

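The tile is home in the bed (nine spots at 285,155) and the mid tile stays in the magazine. The frame's upper edge is near row 104.

```bash
python3 -c "
from h import *
im=load('w4.png'); p=np.load('pose.npy')
for th in(1.6,1.65,1.7,1.75,1.8,1.85,1.9):
    P=[(63-73*np.cos(th)+s*3*np.sin(th),y,38+73*np.sin(th)+s*3*np.cos(th)) for s in(1,-1) for y in(35,)]
    print(th,proj(im,H2W(p,P)).round(1).tolist(), 63-87*np.cos(th)+3,38+87*np.sin(th))
"
```

```text
1.6 [[235.4, 107.9], [235.7, 116.8]] 68.54035844021213 124.96290346461095
1.65 [[235.4, 102.4], [235.5, 111.4]] 72.88351732618585 124.72725747549094
1.7 [[235.3, 97.0], [235.4, 105.9]] 77.20947100371065 124.27483850936477
1.75 [[235.3, 91.7], [235.3, 100.5]] 81.50740684150581 123.60677737803252
1.8 [[235.4, 86.4], [235.3, 95.1]] 85.76658223829858 122.72474388640298
1.85 [[235.4, 81.3], [235.3, 89.8]] 89.97635147373262 121.6309426588511
1.9 [[235.5, 76.3], [235.4, 84.6]] 94.12619231712479 120.32810762880506
```

>>> {"name": "jog_arm", "arguments": {
  "moves": [0.1,0,0,0,0,0,-1,0.25,0,0,0,0,0,-1,0.38,0,0,0,0,0,-1,0.4,0,0,0,0,0,-1,0.4,0,0,0,0,0,-1,0.4,0,0,0,0,0,-1,0.4,0,0,0,0,0,-1,0.4,0,0,0,0,0,-1]
}}

```text
time: 9.35
position: [0.6306, 0.2891, 0.1809]
tool_rot: [3.137, 0.152, 0.001]
ft_force: [0.7, -0.1, 0.3]
grip_width: 0.007
grip_force: 0.0
```

```bash
python3 -c "
from h import *
th=np.array([1.65,1.5,1.35,1.2,1.05,.9,.75,.6,.45,.3,.15,0,-.03])
go([(109,0,104)]+[(round(73-72*np.cos(t)+3*np.sin(t),1),0,round(38+72*np.sin(t)+3*np.cos(t),1)) for t in th])"
```

```text
t 9.35 h [109.4   0.3 180.9] turn [ 0.    -0.001  0.002]
(109, 0, 104) [-0.001  0.001  0.256] r 0.693
(np.float64(81.7), 0, np.float64(109.5)) [-0.092  0.001  0.238] r 0.668
(np.float64(70.9), 0, np.float64(110.0)) [-0.128  0.001  0.236] r 0.657
(np.float64(60.2), 0, np.float64(108.9)) [-0.164  0.001  0.24 ] r 0.647
(np.float64(49.7), 0, np.float64(106.2)) [-0.199  0.     0.249] r 0.638
(np.float64(39.8), 0, np.float64(101.9)) [-0.232  0.     0.263] r 0.628
(np.float64(30.6), 0, np.float64(96.3)) [-0.263  0.     0.282] r 0.62
(np.float64(22.4), 0, np.float64(89.3)) [-0.29   0.     0.305] r 0.612
(np.float64(15.3), 0, np.float64(81.1)) [-0.314  0.     0.333] r 0.606
(np.float64(9.5), 0, np.float64(72.0)) [-0.333  0.     0.363] r 0.6
(np.float64(5.1), 0, np.float64(62.1)) [-0.348 -0.     0.396] r 0.596
(np.float64(2.3), 0, np.float64(51.7)) [-0.357 -0.     0.431] r 0.594
(np.float64(1.0), 0, np.float64(41.0)) [-0.362 -0.     0.466] r 0.592
(np.float64(0.9), 0, np.float64(38.8)) [-0.362 -0.     0.474] r 0.592
```

>>> {"name": "jog_arm", "arguments": {
  "moves": [0,0,0.13,0,0,0,-1,0,0,0.245,0,0,0,-1,0,0,0.245,0,0,0,-1,-0.06,0,0.24,0,0,0,-1,-0.092,0,0.238,0,0,0,-1,-0.128,0,0.236,0,0,0,-1,-0.164,0,0.24,0,0,0,-1,-0.164,0,0.24,0,0,0,-1]
}}

```text
time: 10.35
position: [0.5814, 0.2846, 0.1092]
tool_rot: [3.137, 0.153, 0.001]
ft_force: [0.8, 0.3, 0.5]
grip_width: 0.006
grip_force: 0.1
```

```bash
python3 -c "
from h import *
wsnap('w5.png')
th=np.array([1.2,1.05,.9,.75,.6,.45,.3,.15,0,-.03])
go([(round(73-72*np.cos(t)+3*np.sin(t),1),0,round(38+72*np.sin(t)+3*np.cos(t),1)) for t in th])"
```

```text
t 10.4 h [6.030e+01 1.000e-01 1.087e+02] turn [ 0.001 -0.     0.002]
(np.float64(49.7), 0, np.float64(106.2)) [-0.035  0.     0.008] r 0.638
(np.float64(39.8), 0, np.float64(101.9)) [-0.068  0.     0.023] r 0.628
(np.float64(30.6), 0, np.float64(96.3)) [-0.099 -0.     0.041] r 0.62
(np.float64(22.4), 0, np.float64(89.3)) [-0.126 -0.     0.065] r 0.612
(np.float64(15.3), 0, np.float64(81.1)) [-0.15  -0.     0.092] r 0.606
(np.float64(9.5), 0, np.float64(72.0)) [-0.169 -0.     0.122] r 0.6
(np.float64(5.1), 0, np.float64(62.1)) [-0.184 -0.     0.155] r 0.596
(np.float64(2.3), 0, np.float64(51.7)) [-0.193 -0.     0.19 ] r 0.594
(np.float64(1.0), 0, np.float64(41.0)) [-0.198 -0.     0.226] r 0.592
(np.float64(0.9), 0, np.float64(38.8)) [-0.198 -0.     0.233] r 0.592
```

View pics/w5.png

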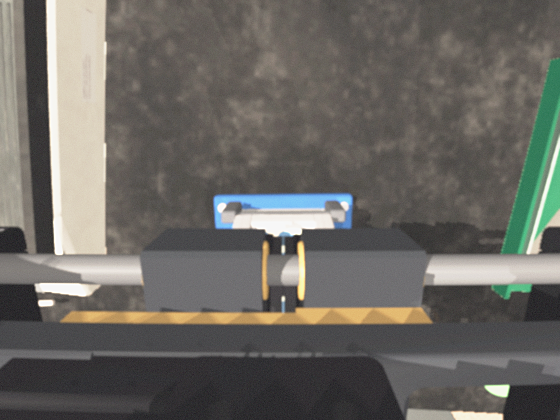

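The frame has moved forward under the fingers: the hinge bar is at row 215 and its upright no longer blocks the view. I'll continue the arc.

>>> {"name": "jog_arm", "arguments": {
  "moves": [-0.035,0,0.008,0,0,0,-1,-0.068,0,0.023,0,0,0,-1,-0.1,0,0.041,0,0,0,-1,-0.126,0,0.065,0,0,0,-1,-0.15,0,0.092,0,0,0,-1,-0.17,0,0.122,0,0,0,-1,-0.184,0,0.155,0,0,0,-1,-0.193,0,0.19,0,0,0,-1]
}}

```text
time: 11.4
position: [0.5239, 0.2788, 0.0507]
tool_rot: [3.138, 0.152, -0.001]
ft_force: [0.8, 0.3, 0.6]
grip_width: 0.005
grip_force: 0.3
```

>>> {"name": "jog_arm", "arguments": {
  "moves": [-0.005,0,0.02,0,0,0,-1,-0.006,0,0.036,0,0,0,-1,-0.006,0,0.043,0,0,0,-1,-0.006,0,0.045,0,0,0,-1,-0.006,0,0.047,0,0,0,-1,-0.006,0,0.047,0,0,0,-1,-0.006,0,0.047,0,0,0,-1,-0.006,0,0.047,0,0,0,-1]
}}

```text
time: 12.4
position: [0.5225, 0.2788, 0.0408]
tool_rot: [3.135, 0.151, 0.0]
ft_force: [-7.7, -6.1, 23.3]
grip_width: 0.007
grip_force: 11.9
```

```bash
python3 -c "
from h import *
go([(1,0,100)])"
```

```text
t 12.4 h [ 0.8  0.3 40.8] turn [0.002 0.    0.002]
(1, 0, 100) [ 0.001  0.001 -0.197] r 0.592
```

>>> {"name": "jog_arm", "arguments": {
  "moves": [0,0,-0.1,0,0,0,-0.3,0,0,-0.2,0,0,0,-0.3,-0.1,0,-0.3,0,0,0,-0.3,-0.23,0,-0.35,0,0,0,-0.3,-0.23,0,-0.35,0,0,0,-0.3,-0.23,0,-0.35,0,0,0,-0.3,-0.23,0,-0.35,0,0,0,-0.3,-0.23,0,-0.35,0,0,0,-0.3]
}}

```text
time: 13.4
position: [0.4542, 0.272, 0.1419]
tool_rot: [-3.137, -0.151, 0.002]
ft_force: [0.6, 0.4, -0.2]
grip_width: 0.352
grip_force: 0.0
```

```bash
python3 -c "
from h import *
wsnap('w6.png'); a=cv2.imread('pics/w6.png')[40:230,180:400]; cv2.imwrite('pics/w6c.png',cv2.resize(a,None,fx=3.5,fy=3.1,interpolation=cv2.INTER_CUBIC))
go([(-5,47,80)])"
```

```text
t 13.45 h [-67.9  -0.  142. ] turn [-0.001  0.001  0.002]
(-5, 47, 80) [ 0.21  -0.156  0.206] r 0.607
```

View pics/w6c.png

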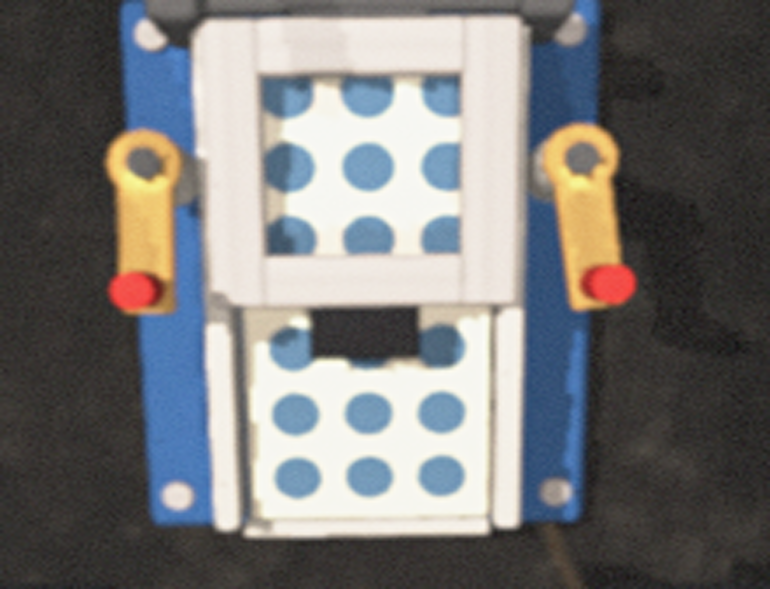

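The frame is shut flat over the tile. The stud tops are at crop (136,291) and (610,284).

```bash
python3 -c "
from h import *
im=load('w6.png'); p=np.load('pose.npy'); c,s=np.cos(p[2]),np.sin(p[2])
for q,z in[((136,291),.065),((610,284),.065),((144,160),.049),((581,157),.049)]:
    uv=((q[0]+.5)/3.5-.5+180,(q[1]+.5)/3.1-.5+40); w=ray(im,uv,z)[:2]-p[:2]; print(1000*(w@[c,s]),1000*(w@[-s,c]))
go([(-5,47,80)])"
```

```text
-7.05622443326582 48.054539138238624
-5.275163631319373 -49.728599147871655
23.658682906957416 48.15841168849673
24.49524148353488 -45.39741573855344
t 13.45 h [-67.9  -0.  142. ] turn [-0.001  0.001  0.002]
(-5, 47, 80) [ 0.21  -0.156  0.206] r 0.607
```

>>> {"name": "jog_arm", "arguments": {
  "moves": [0.1,-0.08,0.05,0,0,0,-0.3,0.206,-0.16,0.15,0,0,0,-0.3,0.206,-0.16,0.2,0,0,0,-0.3,0.206,-0.16,0.25,0,0,0,-0.3,0.206,-0.16,0.3,0,0,0,-0.3,0.206,-0.16,0.3,0,0,0,-0.3,0.206,-0.16,0.3,0,0,0,-1,0.206,-0.16,0.3,0,0,0,-1],
  "newtons": 8
}}

```text
time: 14.45
position: [0.5114, 0.3258, 0.0534]
tool_rot: [-3.138, -0.151, -0.003]
ft_force: [0.0, -0.0, -0.2]
grip_width: 0.206
grip_force: 0.0
```

>>> {"name": "jog_arm", "arguments": {
  "moves": [0,0,0,0,0,0,-1,0,0,0,0,0,0,-1,0,0,0,0,0,0,-1,0,0,0,0,0,0,-1,0,0,0,0,0,0,-1,0,0,0,0,0,0,-1,0,0,0,0,0,0,-1,0,0,0,0,0,0,-1]
}}

```text
time: 15.45
position: [0.5111, 0.3258, 0.0529]
tool_rot: [3.138, 0.151, 0.001]
ft_force: [-0.4, -2.6, 5.3]
grip_width: 0.095
grip_force: 8.0
```

```bash
python3 -c "
from h import *
f=np.array([1.57,1.4,1.2,1.0,.8,.6,.4,.2,0,-.05])
go([(24-30*np.sin(a),48-30*np.cos(a),52) for a in f])"
```

```text
t 15.45 h [-6.1 48.1 52.9] turn [ 0.    -0.001  0.002]
(np.float64(-5.9999904879550385), np.float64(47.976110198678), 52) [0.    0.001 0.003] r 0.606
(np.float64(-5.563491899653805), np.float64(42.90098571299277), 52) [0.002 0.017 0.003] r 0.604
(np.float64(-3.9611725790167895), np.float64(37.12926736569979), 52) [0.007 0.037 0.003] r 0.603
(np.float64(-1.2441295442368947), np.float64(31.790930823955808), 52) [0.016 0.054 0.003] r 0.603
(np.float64(2.479317273014317), np.float64(27.098798719585037), 52) [0.029 0.07  0.003] r 0.605
(np.float64(7.06072579814894), np.float64(23.23993155270965), 52) [0.044 0.083 0.003] r 0.607
(np.float64(12.317449730740485), np.float64(20.36817017991345), 52) [0.061 0.093 0.003] r 0.611
(np.float64(18.039920076148164), np.float64(18.598002664762753), 52) [0.08  0.099 0.003] r 0.615
(np.float64(24.0), np.float64(18.0), 52) [0.1   0.101 0.003] r 0.621
(np.float64(25.49937507812035), np.float64(18.037492188151013), 52) [0.105 0.101 0.003] r 0.622
```

>>> {"name": "jog_arm", "arguments": {
  "moves": [0.002,0.017,0,0,0,0,-1,0.007,0.037,0,0,0,0,-1,0.016,0.054,0,0,0,0,-1,0.029,0.07,0,0,0,0,-1,0.044,0.083,0,0,0,0,-1,0.062,0.093,0,0,0,0,-1,0.082,0.099,0,0,0,0,-1,0.102,0.101,0,0,0,0,-1]
}}

```text
time: 16.45
position: [0.5445, 0.2977, 0.0522]
tool_rot: [3.137, 0.151, -0.001]
ft_force: [-1.3, 0.4, 4.1]
grip_width: 0.098
grip_force: 8.0
```

>>> {"name": "jog_arm", "arguments": {
  "moves": [0,0,0,0,0,0,-1,0,0,0,0,0,0,-0.5,0,0,0,0,0,0,-0.5,0,0,0,0,0,0,-0.5,0,0,-0.06,0,0,0,-0.5,0,0,-0.15,0,0,0,-0.5,0,0,-0.15,0,0,0,-0.5,0,0,-0.15,0,0,0,-0.5]
}}

```text
time: 17.45
position: [0.5442, 0.2983, 0.0976]
tool_rot: [3.138, 0.152, 0.001]
ft_force: [1.6, -1.0, -0.5]
grip_width: 0.254
grip_force: 0.0
```

```bash
python3 -c "
from h import *
go([(-5.5,-49.7,98),(-5.5,-49.7,52)])"
```

```text
t 17.45 h [24.2 17.7 97.6] turn [ 0.    -0.     0.002]
(-5.5, -49.7, 98) [-0.099  0.224 -0.001] r 0.569
(-5.5, -49.7, 52) [-0.1    0.224  0.152] r 0.569
```

Left done; now the right one.

>>> {"name": "jog_arm", "arguments": {
  "moves": [-0.05,0.1,0,0,0,0,-0.35,-0.1,0.224,0,0,0,0,-0.35,-0.1,0.224,0,0,0,0,-0.35,-0.1,0.224,0.08,0,0,0,-0.35,-0.1,0.224,0.152,0,0,0,-0.35,-0.1,0.224,0.152,0,0,0,-0.35,-0.1,0.224,0.152,0,0,0,-1,-0.1,0.224,0.152,0,0,0,-1]
}}

```text
time: 18.45
position: [0.5213, 0.2294, 0.0526]
tool_rot: [-3.137, -0.152, -0.002]
ft_force: [-0.2, -0.1, 0.4]
grip_width: 0.175
grip_force: 0.0
```

>>> {"name": "jog_arm", "arguments": {
  "moves": [0,0,0,0,0,0,-1,0,0,0,0,0,0,-1,0,0,0,0,0,0,-1,0,0,0,0,0,0,-1,0,0,0,0,0,0,-1,0,0,0,0,0,0,-1,0,0,0,0,0,0,-1,0,0,0,0,0,0,-1]
}}

```text
time: 19.45
position: [0.521, 0.2287, 0.0522]
tool_rot: [3.138, 0.151, 0.001]
ft_force: [-2.4, -2.6, 5.6]
grip_width: 0.098
grip_force: 8.0
```

```bash
python3 -c "
from h import *
f=np.array([1.6,1.4,1.2,1.0,.8,.6,.4,.2,0])
go([(24-30*np.sin(a),-46+30*np.cos(a),52) for a in f])"
```

```text
t 19.45 h [ -5.4 -49.5  52.2] turn [ 0.    -0.     0.002]
(np.float64(-5.987208091245154), np.float64(-46.87598566903866), 52) [-0.002 -0.009  0.001] r 0.569
(np.float64(-5.563491899653805), np.float64(-40.90098571299277), 52) [-0.    -0.029  0.001] r 0.572
(np.float64(-3.9611725790167895), np.float64(-35.12926736569979), 52) [ 0.005 -0.048  0.001] r 0.575
(np.float64(-1.2441295442368947), np.float64(-29.790930823955808), 52) [ 0.014 -0.066  0.001] r 0.579
(np.float64(2.479317273014317), np.float64(-25.098798719585037), 52) [ 0.027 -0.081  0.001] r 0.585
(np.float64(7.06072579814894), np.float64(-21.23993155270965), 52) [ 0.042 -0.094  0.001] r 0.59
(np.float64(12.317449730740485), np.float64(-18.36817017991345), 52) [ 0.059 -0.103  0.001] r 0.596
(np.float64(18.039920076148164), np.float64(-16.598002664762753), 52) [ 0.078 -0.109  0.001] r 0.602
(np.float64(24.0), np.float64(-16.0), 52) [ 0.098 -0.111  0.001] r 0.608
```

>>> {"name": "jog_arm", "arguments": {
  "moves": [0,-0.029,0,0,0,0,-1,0.005,-0.048,0,0,0,0,-1,0.014,-0.066,0,0,0,0,-1,0.027,-0.081,0,0,0,0,-1,0.042,-0.094,0,0,0,0,-1,0.06,-0.103,0,0,0,0,-1,0.08,-0.109,0,0,0,0,-1,0.1,-0.111,0,0,0,0,-1]
}}

```text
time: 20.45
position: [0.5475, 0.2639, 0.0513]
tool_rot: [3.136, 0.151, -0.002]
ft_force: [-1.5, -5.7, 1.8]
grip_width: 0.099
grip_force: 8.0
```

>>> {"name": "jog_arm", "arguments": {
  "moves": [0,0,0,0,0,0,-1,0,0,0,0,0,0,-0.65,0,0,0,0,0,0,-0.65,0,0,0,0,0,0,-0.65,0,0,-0.06,0,0,0,-0.65,0,0,-0.2,0,0,0,-0.65,-0.15,0.05,-0.35,0,0,0,-0.65,-0.3,0.05,-0.35,0,0,0,-0.65]
}}

```text
time: 21.45
position: [0.4607, 0.2431, 0.1608]
tool_rot: [-3.135, -0.151, -0.009]
ft_force: [-1.5, 0.3, 0.9]
grip_width: 0.178
grip_force: 0.0
```

```bash
python3 -c "
from h import *
wsnap('w7.png'); go([])"
```

```text
t 21.5 h [-72.4 -29.1 158.1] turn [0.004 0.001 0.007]
```

View pics/w7.png

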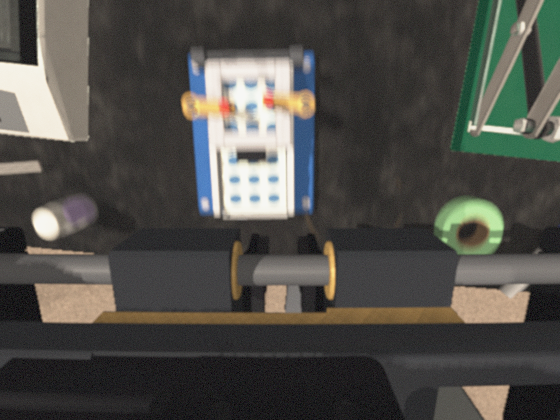

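Both brass arms lie square across the shut frame (left stud at (225,107), right at (268,100), within about 0.1 rad), and the vial and tape are undisturbed. I'll let the arm settle, then hand in.

>>> {"name": "jog_arm", "arguments": {
  "moves": [0,0,0,0,0,0,-0.65,0,0,0,0,0,0,-0.65,0,0,0,0,0,0,-0.65,0,0,0,0,0,0,-0.65,0,0,0,0,0,0,-0.65,0,0,0,0,0,0,-0.65,0,0,0,0,0,0,-0.65,0,0,0,0,0,0,-0.65]
}}

```text
time: 22.5
position: [0.4593, 0.2412, 0.1568]
tool_rot: [3.138, 0.152, -0.0]
ft_force: [-0.2, -0.2, -1.1]
grip_width: 0.177
grip_force: 0.0
```

```bash
python3 -c "
from bench import ctrl
print(ctrl.close_job())"
```

```text
the job is handed in; nothing more can be done
None
```

I handed the job in at about 22.5 s: the last picture shows the top tile home in the bed, the frame shut over it and both turnbuttons within about 0.1 rad of square. The vial and tape looked undisturbed; the handover gave no verdict, and I did not check the timer and marker at the end.

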